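# Set up the baluster checking jig

## Robot

A 6-joint arm with a two-finger parallel gripper is mounted at the origin on the work surface. World frame = base frame: x ahead of the robot, y to its left, z up, the work surface at z = 0. Lengths are in mm, angles in rad, forces in N, time in s.
With the tool pointing down it reaches from about 250 to 800 mm from the base axis. Payload 3.9 kg.
Tool frame: the origin (TCP) lies at the very end of the fingers, on their centre line; the grasp point (between the pads) lies 19 mm behind it; x points along the fingers, y is the direction in which the jaws open and shut, and the axes are right-handed (so a half turn about x gives the same grasp; the last joint's range is limited). The gripper opens to 85 mm and grips with 20 to 120 N. Pads are 22 mm wide; open, the fingers measure 114 mm over their backs; the gripper's body (76 mm by 85 mm) begins 54 mm behind the grasp point. The pads swing forward as they close: fully open they stand 13 mm farther back than shut.
Start: joints at [-1.129, 0.26, -0.138, 1.173, 0, 1.571], TCP at [224.467, -474.584, 231.304] pointing down, gripper open.
Joint ranges: [-2.78, 2.78], [-0.83, 1.72], [-1.28, 1.37], [-1.9, 2.12], [-1.57, 1.48], [-3.14, 3.14]. Speed limits (rad/s): [2.57, 2.57, 3.14, 3.14, 3.14, 3.14].

## Interface

Orientations are given as a unit quaternion [w, x, y, z].
In Python, from plant import arm, read_camera, camera_model gives the robot as it stands.
- The arm moves only by the tool drive_tool, never from a script. Its arguments are lists of equal length, an entry for each row: "translation": the shift along the tool's x, y, z in mm, a list of three; "roll": the turn about the tool's x in rad. In form: {"translation": [[tx, ty, tz], ...], "roll": [roll, ...]}. A call has 1 to 12 rows; each row is the pose to reach, as a shift and turn from the pose commanded when the call began, along the tool's axes at that moment; what a row does not reach only later rows make up. A row lasts 1/8 s, in which the tool goes at most 62.5 mm and 10.7 degrees, less where a joint would pass 70% of its speed; a pose out of reach is approached as far as the arm can. A call with a gripper value outside its range is refused whole. "fingers" is the closure, from 0 (fully open) to 1 (shut), set as the call begins (left out, the last holds). The fingers move at their own pace and stop on an object; the grip force is fixed at half the most. Time passes only in rows, so rows that repeat a pose let the fingers close. It gives the time, the measured TCP pose, the force and the opening at its end, in the units of the state.
- arm.state(): the state, without advancing time (a new reading comes with each control period).
- read_camera(name): name is "side" or "top"; returns the picture (384x512x3 uint8, red, green, blue); there is no depth.
- camera_model(name): a dict with "vertical_fov" (degrees; the focal length in pixels is half the picture's height over the tangent of half this angle, whatever the lens; pixels are square), "cx", "cy" (the principal point, pixels), "R" (3x3) and "t" (3): a world point X has camera coordinates R X + t. Camera axes: x right, y down, z forward; pixel columns grow to the right and rows downward; lengths in mm; the calibration is good to about 2 mm. A picture is of the moment at which its call begins. camera_model takes no time and is no camera call.
- arm.close_job(): hands the job in, once; it reports no verdict.
The state is a dict: "t": time; "q": joint angles; "joint_velocities": joint speeds; "joint_efforts": joint torques, N m; "position": TCP position; "eef_rot": TCP orientation; "force": force on the tool from outside, world axes, zero at the start; "ft_torque": the same for the moment, N m; "opening": finger opening in mm.
Only numpy, scipy, OpenCV 4.12 (cv2) and the standard library are available. Lean on these libraries where they do the work, as an engineer would, in place of code of your own. Each camera call takes 0.05 s, during which the arm holds its last target. There are 200 camera calls.

## Task

Lay the plaster baluster in the jig's rests and slide the tailstock up until the baluster is held fully home between the two centres. Then lay the profile gauge plate flat in its seat between the brass pins, scalloped edge towards the baluster, and fasten it with every red stud in the rack: each one in its own slot, lined up so that it goes fully in, then given a quarter turn to lock so that its head lies straight across the slot. Leave the other things on the bench where they are.

Things in the scene. Friction and masses are not known exactly. Their poses are not given: they have to be found in the camera images.
- jig: green checking jig, fixed, base 220 x 380 x 12 mm; origin on the table; x points away from the robot's side, y along the centre line. On its -x half the steel keeper plate (110 x 220 x 6 mm, top 40 mm up, hollow beneath) with three slots. On its +x half, at x = 75 mm and 60 mm up, the centre line: fixed blue headstock at +y, sliding tailstock at -y, two blue rests between
- rest_place (a point): point on the centre line, 60 mm up, 22 mm towards the tailstock from the jig's y = 0: with baluster_mid here it lies in the rests clear of both cones (tailstock back). The rests: floors 40 mm up, flaring sides 18 mm high, from y = -124 to -64 and 44 to 104 mm in the jig, open space between them. The tailstock then pushes the baluster along the rests onto the headstock cone
- head_tip (a point): tip of the fixed headstock cone, which points to the jig's -y; the cone is 16 mm long, 4 mm across at the tip and 21 mm at its root
- tail_tip (a point): tip of the tailstock cone, the same size, pointing to the jig's +y
- tail_fin (a point): black fin on top of the tailstock: 30 mm (jig x) x 14 mm (jig y), top 120 mm above the table, rising 35 mm above the blue block, which is 50 mm long in jig y; this point lies 13 mm below the fin's top
- tailstock (a joint): slide of the tailstock in m: 0 drawn right back, growing to 0.07 towards the headstock; about 3 N of friction; it stays where it is left. With the baluster fully home it reads about 0.061
- baluster_mid (a point): plaster baluster 200 mm long, lying, 0.35 kg; this point is its middle, on its axis, 20 mm up when on the table; y along its length. Square end blocks 40 x 40 x 30 mm with 16 mm square centre holes; waist at the middle 28 mm across and 48 mm long, elsewhere at most 37 mm. Either end may face the headstock. Fully home each cone tip is 11 mm inside a hole and the middle is at the jig's y = 0
- gauge_grip (a point): aluminium gauge plate 90 (x) x 200 (y) x 4 mm, 0.25 kg, lying flat, with a yellow grip rib 10 (x) x 44 (y) mm standing 32 mm above it; this point is in the rib, 24 mm above the plate's underside, 22 mm from the plate's centre towards +x, the scalloped edge. Windows 17 x 34 mm (long along y) at x = -20, y = -75, 0, 75 mm from the plate's centre
- seat_grip (a point): where gauge_grip lies when the gauge sits flat on the keeper plate, both axes along the jig's, scalloped edge towards the baluster; six brass taper pins 12 mm tall stand round the seat, 2.5 mm clear of the gauge's edges
- slot0 (a point): centre of a stud slot through the keeper plate, at its top face: 28 mm long along the jig's y, 11 mm wide. The gauge's window lies over it, the gauge's top 4 mm above this point. A stud's wing goes in only when lined up with the slot (within about 0.15 rad and 2 mm)
- slot1 (a point): centre of a stud slot through the keeper plate, at its top face: 28 mm long along the jig's y, 11 mm wide. A stud fully pushed in has its collar on the gauge and its listed point 33 mm above this point; the wing is then 2.5 mm below the keeper and turns freely either way
- slot2 (a point): centre of a stud slot through the keeper plate, at its top face: 28 mm long along the jig's y, 11 mm wide. The slots are 75 mm apart; the gauge's rib stands 42 mm from the middle one, centre to centre
- rack: fixed wooden stud rack 180 (x) x 40 x 26 mm, origin under its centre; pockets at x = -55, 0, 55 mm in which the studs stand upright, collar on the rack's top, heads along its x; a stud is lifted straight up, 18 mm to clear
- stud0_grip (a point): red quarter-turn stud, upright, 60 g (None if absent). Wing 24 x 7 x 5 mm at the bottom, 8 mm shank, black collar 36 mm across and 4 thick (underside 17.5 mm above the bottom), red head 30 long x 12 thick x 36 high. This point: on the axis, 46.5 mm above the bottom, 25 above the collar's top, 11 below the head's top. x: long way of wing and head; y: across the head
- stud1_grip (a point): another such stud, the same in all respects as stud0 (None if absent)
- stud2_grip (a point): another such stud, the same in all respects as stud0 (None if absent)
- tape_roll: bystander: blue roll of tape, 96 mm across, 19 mm high
- rosette: bystander: plaster rosette, 72 mm across, 18 mm high
- brush: bystander: brush 170 mm long, lying
- notebook: bystander: red notebook 90 x 130 x 12 mm
- pencil: bystander: red pencil 170 mm long
- jar: bystander: amber jar 60 mm across, 75 mm high
There are look-alikes about, which are no part of the job. Leave any turquoise look-alike of the part that bears stud0_grip alone.

How it is judged (in metres and radians):
On the way, in this order (a step that is already met when the one before it is completed fails the run):
1. the baluster is held between the two centres (distance between baluster_mid and head_tip below 0.094 m and distance between baluster_mid and tail_tip below 0.094 m and angle between the y axis of baluster_mid and the y axis of jig, either way round below 0.06 rad and x of baluster_mid in the frame of jig between 0.069 and 0.081 m and z of baluster_mid in the frame of jig between 0.054 and 0.066 m), for 0.2 s.
2. the gauge plate lies flat in its seat (distance between gauge_grip and seat_grip below 0.006 m and angle between the x axis of gauge_grip and the x axis of jig, either way round below 0.06 rad and angle between gauge_grip's own z axis and vertical below 0.04 rad), for 0.2 s.
At the end, for the whole second after the job is handed in: Baluster between centres (cone tips 6 mm or more in, 6 mm and 0.06 rad of the centre line); gauge flat in its seat (6 mm, 0.06 rad), scallops to the baluster; every stud present in a slot (12 mm), in to within 4.5 mm, head within 0.35 rad of straight across; all at rest (all of step 1 and all of step 2 and (horizontal distance between stud0_grip and slot0 below 0.012 m or horizontal distance between stud0_grip and slot1 below 0.012 m or horizontal distance between stud0_grip and slot2 below 0.012 m) and z of each of stud0_grip, stud1_grip, stud2_grip in the frame of jig below 0.0775 m and angle between each of stud0_grip, stud1_grip, stud2_grip's own z axis and vertical below 0.12 rad and angle between the x axis of each of stud0_grip, stud1_grip, stud2_grip and the x axis of jig, either way round below 0.35 rad and (horizontal distance between stud1_grip and slot0 below 0.012 m or horizontal distance between stud1_grip and slot1 below 0.012 m or horizontal distance between stud1_grip and slot2 below 0.012 m) and (horizontal distance between stud2_grip and slot0 below 0.012 m or horizontal distance between stud2_grip and slot1 below 0.012 m or horizontal distance between stud2_grip and slot2 below 0.012 m) and linear speed of each of baluster, gauge below 0.02 m/s); the robot touches nothing.
It fails at once if a bystander is moved by more than 40 mm (distance of any of tape_roll, rosette, brush, notebook, pencil, jar from where it was at the start of the episode above 0.04 m).
Of stud0, stud1, stud2 only 2 to 3 are there at a start; the rules pass over those that are not, and their reading is None.
At some moment in a run one of baluster, gauge may be knocked a few centimetres aside while the robot is not near it.
It also fails if it takes over 210 s, if anything falls off the work surface, if the arm or the gripper's body presses on something with over 40 N, if the wrist force passes 120 N, or if a joint passes its speed limit or range.

## Working session

There is one attempt and no reset: what is moved stays moved. The work goes in short steps, Python scripts to look and compute and a tool call to move; the robot and the scene stay as the last step left them, time stands still between calls to the robot, and variables do not carry over. Pictures are saved under pics/ and viewed, about 12 in all and at most 16, crops included, and the job is handed in when it is done.

Besides the shell and the picture viewer there is one more tool, called after ">>>" by a JSON object that holds its "op" and its "data". drive_tool: Moves the arm, as the interface text tells. Its arguments: {"type":"object","properties":{"translation":{"type":"array","items":{"type":"array","items":{"type":"number"}}},"roll":{"type":"array","items":{"type":"number"}},"fingers":{"type":"number"}},"required":["translation","roll"]}

```bash
ls; mkdir -p pics
python3 - <<'E'
from plant import arm, read_camera, camera_model
import cv2, numpy as np
for n in ("side","top"):
    im=read_camera(n); cv2.imwrite(f"pics/{n}0.png",cv2.resize(im[:,:,::-1],(800,600),interpolation=cv2.INTER_CUBIC)); np.save(f"pics/{n}0.npy",im)
    c=camera_model(n); print(n,c, -np.array(c["R"]).T@np.array(c["t"]))
print(arm.state())
E
```

```text
pics
side {'vertical_fov': 52.259732906806626, 'cx': 256.5310401131121, 'cy': 190.1397122055288, 'R': array([[-0.99214389, -0.12258792, -0.02495416],
       [-0.03855331,  0.48937171, -0.87122269],
       [ 0.11901324, -0.8634162 , -0.49025332]]), 't': array([ 529.57228975,   96.4525164 , 1079.83677407])} [400.61560258 950.06659341 626.6402187 ]
top {'vertical_fov': 47.47923086769645, 'cx': 256.9308339828844, 'cy': 190.40599779268902, 'R': array([[ 0.012122  , -0.99984317,  0.01291059],
       [-0.98181129, -0.01434796, -0.18931649],
       [ 0.18947205, -0.01038087, -0.98183124]]), 't': array([  -5.67435611,  558.22596924, 1079.11261909])} [ 343.6796665    13.53805855 1165.26112247]
{'t': 0.1, 'q': array([-1.12897535e+00,  2.60621647e-01, -1.39238089e-01,  1.17268604e+00,
       -1.04073407e-05,  1.57077888e+00]), 'joint_velocities': array([-0.00061098, -0.00045159,  0.00335977, -0.00022869, -0.00137686,
        0.00028128]), 'joint_efforts': array([ 7.40031301e-04, -4.06509769e+01,  2.54526794e+01,  1.00667460e-02,
        1.55598764e-04, -4.83632334e-06]), 'position': array([ 224.22122054, -474.04140631,  230.54713108]), 'eef_rot': array([-0.15434315, -0.68978219, -0.15554853,  0.69006042]), 'force': array([-0.61701233, -0.97585836,  0.49191237]), 'ft_torque': array([0.03085009, 0.00821741, 0.01299579]), 'opening': 85.47082246869739}
```

View pics/top0.png

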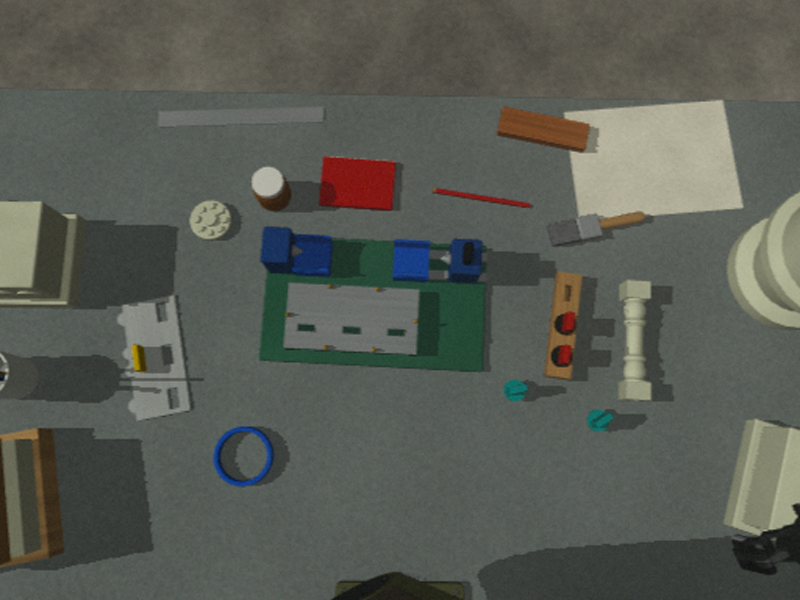

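View pics/side0.png

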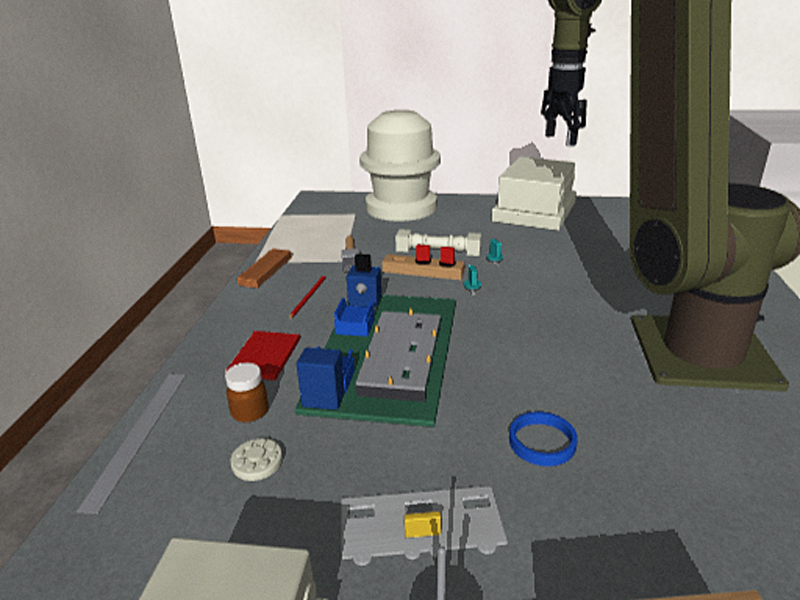

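Top view (800 px wide) shows the jig at the centre: keeper slots near (306,327), (351,330), (396,332), headstock on the left (+y) and tailstock fin at (468,252). The rack is at (563,325) with two red studs at (566,322) and (563,355), the turquoise look-alikes are below it, and the baluster is at (635,340). The gauge is at (158,357) with its yellow rib at (138,357) and its scallops facing left (+y). The side view agrees and also shows a pot with tall rods beyond the gauge.

```bash
cat > h.py <<'E'
import numpy as np, cv2
from plant import arm, read_camera, camera_model
def ray(n,uv):
    c=camera_model(n); f=192/np.tan(np.radians(c["vertical_fov"]/2)); R=np.array(c["R"])
    uv=np.atleast_2d(uv).astype(float)
    d=np.c_[(uv-[c["cx"],c["cy"]])/f,np.ones(len(uv))]@R
    return -R.T@np.array(c["t"]),d
def onz(n,uv,z):
    o,d=ray(n,uv); return o+d*((z-o[2])/d[:,2])[:,None]
def proj(n,X):
    c=camera_model(n); f=192/np.tan(np.radians(c["vertical_fov"]/2))
    p=np.atleast_2d(X)@np.array(c["R"]).T+np.array(c["t"]); return p[:,:2]/p[:,2:]*f+[c["cx"],c["cy"]]
def tri(uv1,uv2,a="top",b="side"):
    o1,d1=ray(a,uv1); o2,d2=ray(b,uv2); d1,d2=d1[0],d2[0]
    s=np.linalg.lstsq(np.c_[d1,-d2],o2-o1,rcond=None)[0]; p,q=o1+s[0]*d1,o2+s[1]*d2
    return (p+q)/2,np.linalg.norm(p-q)
def blobs(mask,box,amin=4):
    x0,y0,x1,y1=box; m=np.zeros(mask.shape,np.uint8); m[y0:y1,x0:x1]=mask[y0:y1,x0:x1]
    n,l,s,c=cv2.connectedComponentsWithStats(m)
    return [(c[i],s[i,4],l==i) for i in range(1,n) if s[i,4]>=amin]
def Rm(s=None):
    from scipy.spatial.transform import Rotation as Ro
    s=s or arm.state(); w,x,y,z=s["eef_rot"]; return Ro.from_quat([x,y,z,w]).as_matrix()
def rel(xyz,yaw=None):
    "tool-frame shift and roll to a world TCP position, jaw axis at world angle yaw (mod pi)"
    s=arm.state(); R=Rm(s); t=R.T@(np.array(xyz)-s["position"]); roll=0
    cur=np.arctan2(R[1,1],R[0,1])
    if yaw is not None: roll=-((yaw-cur+np.pi/2)%np.pi-np.pi/2)   # tool x is down
    print("shift",t.round(1),"roll",round(roll,3),"cur yaw",round(cur,3),"q6",round(s["q"][5],2),"pos",s["position"].round(1))
E
python3 - <<'E'
from h import *
im=np.load("pics/top0.npy"); hsv=cv2.cvtColor(im,cv2.COLOR_RGB2HSV); H,S,V=[hsv[...,i].astype(int) for i in range(3)]
k=512/800
def bx(a,b,c,d): return [int(v*k) for v in (a,b,c,d)]
def show(nm,m,box,z,amin=4):
    for c,a,l in blobs(m.astype(np.uint8),box,amin):
        r=cv2.minAreaRect(np.argwhere(l)[:,::-1].astype(np.float32)); P=onz("top",cv2.boxPoints(r),z)
        e1,e2=P[1]-P[0],P[2]-P[1]
        print(nm,c.round(1),a,onz("top",c,z)[0,:2].round(1),"rect",np.linalg.norm(e1).round(),np.linalg.norm(e2).round(),"ang",np.degrees(np.arctan2(e1[1],e1[0])).round(1), "ctr",onz("top",r[0],z)[0,:2].round(1))
red=((H<8)|(H>172))&(S>150)&(V>70)
show("stud",red,bx(540,300,590,385),60)
show("rib",(H>18)&(H<35)&(S>130),bx(115,330,160,385),36)
print(im[int(327*k),int(306*k)],hsv[int(327*k),int(306*k)],"plate",hsv[int(340*k),int(330*k)],"green",hsv[int(330*k),int(450*k)],"bal",hsv[int(340*k),int(635*k)],"bg",hsv[int(340*k),int(690*k)])
show("slot",(H>55)&(H<95)&(S>70),bx(290,310,415,345),40)
show("plate",(S<40)&(V>95),bx(270,270,430,365),40,200)
show("pins",(H>14)&(H<32)&(S>90),bx(275,275,430,365),46,2)
show("bal",(H>15)&(H<40)&(V>110)&(S>15),bx(600,265,670,420),30,100)
show("green",(H>55)&(H<95)&(S>70),bx(240,220,500,390),12,500)
show("rack",(H>8)&(H<18)&(S>110),bx(535,260,590,390),26,100)
show("gauge",(S<40)&(V>95),bx(100,280,200,430),4,200)
b=bx(240,215,520,385)
cv2.imwrite("pics/jig.png",cv2.resize(im[b[1]:b[3],b[0]:b[2],::-1],None,fx=4.4,fy=4.4,interpolation=cv2.INTER_CUBIC)); print(b)
E
```

```text
stud [363.4 205.3] 87 [ 521.9 -272.2] rect 21.0 29.0 ang -89.2 ctr [ 521.5 -271.2]
stud [361.1 226.7] 92 [ 466.8 -264.4] rect 20.0 28.0 ang -89.2 ctr [ 467.3 -264.2]
rib [ 88.5 228.9] 122 [454.2 434.5] rect 18.0 46.0 ang -80.9 ctr [455.1 434.6]
[35 55 45] [75 93 55] plate [ 53   9 112] green [ 75 121  74] bal [ 34  45 177] bg [73 20 91]
slot [195.7 209.4] 38 [508.2 160.1] rect 23.0 8.0 ang -89.2 ctr [508.  160.7]
slot [224.2 210.9] 32 [505.4  85.9] rect 23.0 8.0 ang -89.2 ctr [506.4  85.3]
slot [253.4 212.3] 33 [502.7  10.1] rect 8.0 23.0 ang 0.9 ctr [502.2   9.9]
plate [224.7 203. ] 3186 [526.3  85.4] rect 109.0 221.0 ang -0.4 ctr [525.   86.1]
pins [210.7 183. ] 7 [577.6 122.8] rect 5.0 5.0 ang 1.9 ctr [577.6 122.1]
pins [241.2 184.4] 5 [575.1  43.1] rect 5.0 3.0 ang -89.2 ctr [574.8  43.6]
pins [183.7 201. ] 7 [528.9 191.2] rect 5.0 5.0 ang 2.5 ctr [528.9 190.5]
pins [265.7 205. ] 7 [521.4 -21.6] rect 5.0 5.0 ang 0.5 ctr [521.4 -22.3]
pins [207.9 222.1] 8 [474.8 126.8] rect 5.0 5.0 ang -89.2 ctr [475.1 126.5]
pins [239.  223.7] 7 [471.8  46.8] rect 5.0 5.0 ang -89.2 ctr [471.   46.7]
bal [405.5 217.4] 1074 [ 496.2 -389.9] rect 54.0 202.0 ang -89.1 ctr [ 497.3 -391.3]
green [246.7 200.2] 5286 [539.2  28.5] rect 219.0 390.0 ang -0.2 ctr [556.5  49.5]
rack [359.9 204.1] 678 [ 530.5 -271.9] rect 181.0 44.0 ang -7.9 ctr [ 520.5 -272.4]
gauge [ 96.7 214.2] 1303 [496.9 428.1] rect 112.0 144.0 ang -80.8 ctr [487.3 434.7]
gauge [ 95.4 257.8] 956 [381.9 422.1] rect 149.0 80.0 ang -89.3 ctr [380.  429.5]
[153, 137, 332, 246]
```

View pics/jig.png

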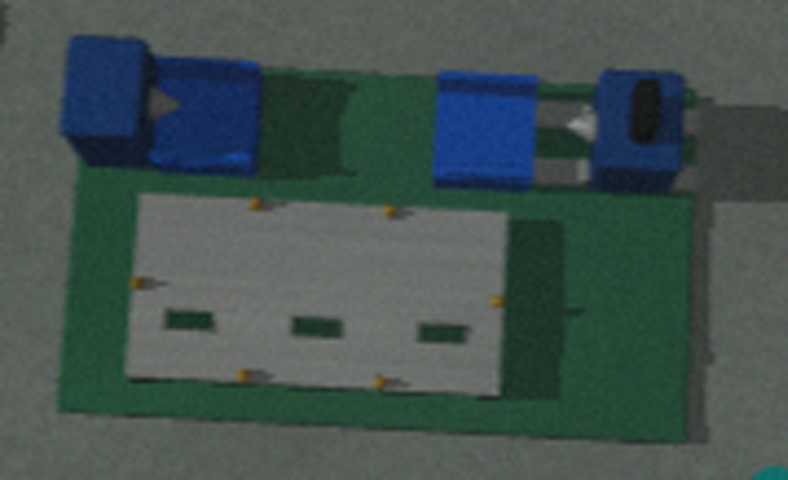

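Run:
```python
from h import *
k=512/800
def P(n,uv,z): return onz(n,uv,z)[:,:2].round(1).tolist()
C=lambda *a:np.array(a,float)/4.4+[153,137]-0.39
print("studs z48",P("top",[[363.4,205.3],[361.1,226.7]],48))
print("rib z20",P("top",[[88.5,228.9]],20),"bal z20",P("top",[[405.5,217.4]],20),"rack z13",P("top",[[359.9,204.1]],13))
print("green bottom",P("top",C((60,412),(686,441)),12),"left",P("top",C((80,165)),12),"right",P("top",C((692,196)),12))
print("fin top",P("top",C((648,82),(646,140)),120),"tips",P("top",C((182,103),(567,125)),60))
print("rest tail edges z58",P("top",C((440,73),(538,76),(434,187),(533,190)),58))
print("rest head right edge z58",P("top",C((261,63),(259,173)),58))
im=np.load("pics/side0.npy"); hsv=cv2.cvtColor(im,cv2.COLOR_RGB2HSV); H,S,V=[hsv[...,i].astype(int) for i in range(3)]
red=(((H<8)|(H>172))&(S>130)&(V>50)).astype(np.uint8)
for c,a,l in blobs(red,[int(v*k) for v in (400,235,470,275)]): print("side stud",c,a,P("side",[c],48),[tri(u,c) for u in ([363.4,205.3],[361.1,226.7])])
for c,a,l in blobs(((H>15)&(H<35)&(S>130)).astype(np.uint8),[int(v*k) for v in (390,500,450,545)]): print("side rib",c,a,P("side",[c],20),tri([88.5,228.9],c))
# close crops
t=np.load("pics/top0.npy")
def up(a,f): return cv2.resize(a[:,:,::-1],None,fx=f,fy=f,interpolation=cv2.INTER_CUBIC)
a=up(t[165:270,330:430],4); b=up(t[180:285,65:135],4)
cv2.imwrite("pics/two.png",np.hstack([a,b])); print(a.shape,b.shape)
```

```text
studs z48 [[523.9, -275.3], [468.1, -267.5]]
rib z20 [[455.8, 440.5]] bal z20 [[497.5, -393.5]] rack z13 [[532.7, -275.1]]
green bottom [[455.8, 239.2], [443.4, -136.4]] left [[607.7, 234.7]] right [[593.8, -141.6]]
fin top [[635.8, -103.0], [602.1, -101.6]] tips [[635.3, 167.1], [625.4, -61.4]]
rest tail edges z58 [[656.7, 14.4], [655.8, -44.1], [587.0, 16.9], [586.1, -41.5]]
rest head right edge z58 [[661.2, 121.3], [593.9, 120.3]]
side stud [270.01111111 161.38888889] 90 [[519.4, -274.1]] [(array([ 521.72299065, -275.37220402,   47.70281873]), np.float64(4.448228284603986)), (array([ 493.35174802, -266.4075223 ,   49.73906447]), np.float64(50.66027503939536))]
side stud [286.0106383  162.84042553] 94 [[463.6, -266.3]] [(array([ 493.32958602, -272.60154724,   50.36122665]), np.float64(59.68702969067576)), (array([ 465.89712819, -267.50594144,   47.67291139]), np.float64(4.4365305448222765))]
side rib [270.01461988 335.23976608] 342 [[453.2, 438.7]] (array([454.33962021, 439.88255483,  21.52459204]), np.float64(2.5699714779987795))
(420, 400, 3) (420, 280, 3)
```

View pics/two.png

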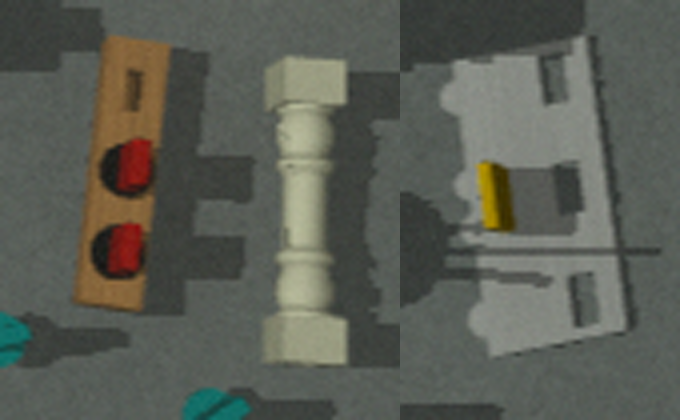

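The crop shows the rack with its top pocket empty and two red studs with heads along the rack, the baluster almost along world x, and the gauge with its scallops towards +y. Next I'll refine the baluster axis, gauge yaw and jig with both views.

Run:
```python
from h import *
k=512/800
def masks(im):
    hsv=cv2.cvtColor(im,cv2.COLOR_RGB2HSV); return [hsv[...,i].astype(int) for i in range(3)]
t=np.load("pics/top0.npy"); H,S,V=masks(t)
m=((H>15)&(H<40)&(V>110)&(S>15)).astype(np.uint8)
for nm,(a,b) in dict(far=(179,190),waist=(208,226),near=(245,255)).items():
    ys,xs=np.nonzero(m[a:b,384:428]); c=[xs.mean()+384,ys.mean()+a]; print(nm,np.round(c,1),onz("top",c,20)[0].round(1))
s=np.load("pics/side0.npy"); H,S,V=masks(s)
B=lambda *a:[int(v*k) for v in a]
for c,a,l in blobs(((H>55)&(H<95)&(S>70)).astype(np.uint8),B(365,310,435,390)): print("side slot",c.round(1),a,onz("side",c,40)[0].round(1))
for c,a,l in blobs(((H>14)&(H<32)&(S>90)).astype(np.uint8),B(355,300,440,390),2): print("side pin",c.round(1),a,onz("side",c,45)[0].round(1))
b=[150,160,300,275]
cv2.imwrite("pics/sjig.png",cv2.resize(s[b[1]:b[3],b[0]:b[2],::-1],None,fx=5,fy=5,interpolation=cv2.INTER_CUBIC))
rel([496,-393,120],np.pi/2)
```

```text
far [406.2 184.4] [ 587.1 -400.1   20. ]
waist [405.1 216.6] [ 499.7 -392.6   20. ]
near [406.  249.5] [ 413.  -390.3   20. ]
side slot [241.6 208.2] 110 [572.5  23.7  40. ]
side slot [271.1 198.8] 35 [493.9 -35.   40. ]
side slot [263.9 222.4] 12 [501.9  89.4  40. ]
side slot [275.6 239.6] 75 [464.8 162.5  40. ]
side slot [259.6 239. ] 16 [504.9 163.6  40. ]
side pin [262.4 199.2] 9 [518.  -22.2  45. ]
side pin [240.8 210.1] 12 [571.8  41.6  45. ]
side pin [277.4 212.8] 9 [469.1  46.8  45. ]
side pin [234.6 226.3] 10 [575.4 121.2  45. ]
side pin [273.9 229.4] 12 [472.  126.3  45. ]
side pin [249.3 243.7] 13 [526.7 191.5  45. ]
shift [ 110.5   43.1 -280.3] roll 0.442 cur yaw -1.129 q6 1.57 pos [ 224.2 -474.   230.5]
```

View pics/sjig.png

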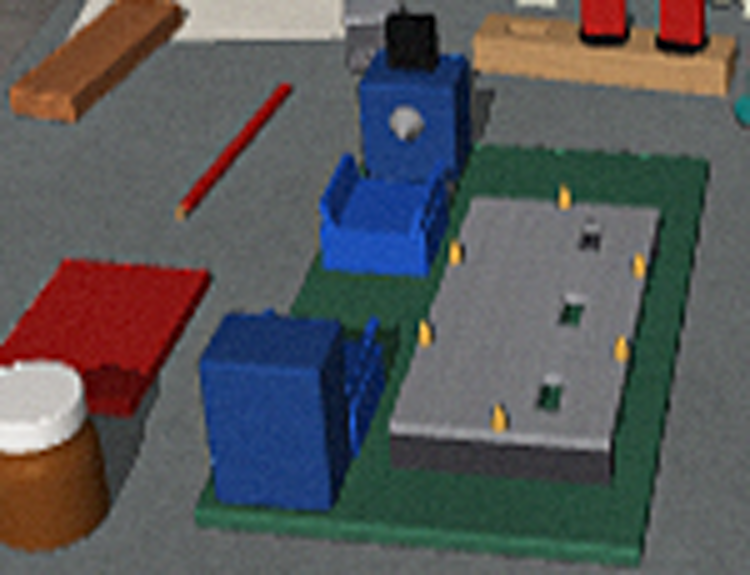

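>>> {"op": "drive_tool", "data": {"translation": [[80,43,-280],[80,43,-280],[80,43,-280],[80,43,-280],[80,43,-280],[80,43,-280],[80,43,-280],[80,43,-280]], "roll": [0.49,0.49,0.49,0.49,0.49,0.49,0.49,0.49]}}

```text
t: 1.1
position: [494.8, -394.3, 151.7]
eef_rot: [0.018, -0.707, 0.018, 0.707]
force: [0.1, -0.0, -0.4]
opening: 85.1
```

Run:
```python
from h import *
C=lambda *a:np.array(a,float)/5+[150,160]-0.4
print("rest tips z58",onz("side",C((325,205),(432,225)),58).round(1),"tail tip",onz("side",C((405,122)),60).round(1), "fin",onz("side",C((389,15),(437,19)),120).round(1))
rel([496,-393,4],1.52)
```

```text
rest tips z58 [[650.3  18.2  58. ]
 [585.7  34.7  58. ]] tail tip [[621.8 -79.5  60. ]] fin [[ 632.6 -104.2  120. ]
 [ 602.5 -100.7  120. ]]
shift [147.7  -1.4  -1.1] roll 0.001 cur yaw -1.621 q6 2.52 pos [ 494.8 -394.3  151.7]
```

>>> {"op": "drive_tool", "data": {"translation": [[60,-1,-1],[110,-1,-1],[140,-1,-1],[147,-1,-1],[147,-1,-1],[147,-1,-1]], "roll": [0,0,0,0,0,0]}}

```text
t: 1.85
position: [498.1, -394.1, 6.4]
eef_rot: [-0.016, 0.708, -0.018, -0.706]
force: [-0.2, -0.0, -0.7]
opening: 85.5
```

>>> {"op": "drive_tool", "data": {"translation": [[0,0,0],[0,0,0],[0,0,0],[0,0,0],[0,0,0],[0,0,0],[0,0,0],[0,0,0]], "roll": [0,0,0,0,0,0,0,0], "fingers": 1}}

```text
t: 2.85
position: [497.3, -393.1, 4.8]
eef_rot: [-0.017, 0.707, -0.017, -0.707]
force: [-0.9, 0.6, 5.2]
opening: 26.2
```

>>> {"op": "drive_tool", "data": {"translation": [[-50,0,0],[-110,0,0],[-160,0,0],[-160,0,0],[-160,0,0]], "roll": [0,0,0,0,0]}}

```text
t: 3.48
position: [496.0, -391.9, 162.4]
eef_rot: [0.018, -0.706, 0.016, 0.708]
force: [-0.5, 0.1, -4.9]
opening: 26.0
```

Run:
```python
from h import *
im=read_camera("top"); s=read_camera("side")
b=im[120:280,300:500,::-1]; c=s[80:240,180:340,::-1]
cv2.imwrite("pics/lift.png",np.hstack([cv2.resize(b,None,fx=2.2,fy=2.2),cv2.resize(c,None,fx=2.2,fy=2.2)]))
print(arm.state()["opening"],arm.state()["force"])
rel([625,57,164],-0.035)
```

```text
26.49402418974333 [ 0.4090709   0.11930566 -4.03645519]
shift [  -1.7 -454.2 -107.8] roll 1.558 cur yaw -1.619 q6 2.52 pos [ 495.4 -391.4  161.3]
```

View pics/lift.png

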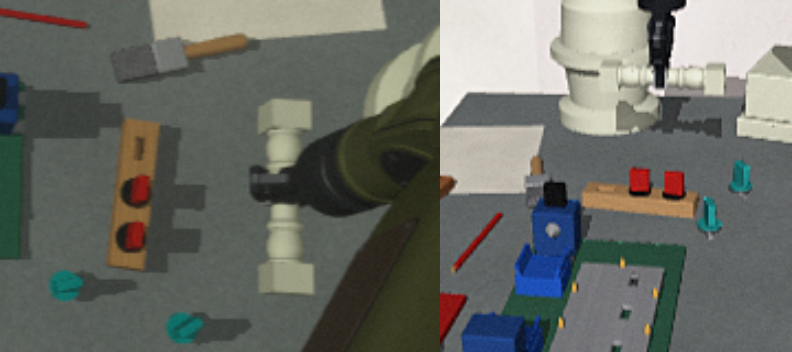

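>>> {"op": "drive_tool", "data": {"translation": [[-2,-454,-108],[-2,-454,-108],[-2,-454,-108],[-2,-454,-108],[-2,-454,-108],[-2,-454,-108],[-2,-454,-108],[-2,-454,-108],[-2,-454,-108],[-2,-454,-108],[-2,-454,-108],[-2,-454,-108]], "roll": [-1.584,-1.584,-1.584,-1.584,-1.584,-1.584,-1.584,-1.584,-1.584,-1.584,-1.584,-1.584]}}

```text
t: 5.08
position: [626.4, 54.8, 165.8]
eef_rot: [-0.491, -0.509, -0.491, 0.509]
force: [0.1, 0.2, -3.7]
opening: 26.3
```

Run:
```python
from h import *
print(onz("top",[429.5,164.1],197).round(1),onz("top",[429.5,240.5],197).round(1),onz("top",[429.5,253.2],157).round(1))
im=read_camera("top"); s=read_camera("side")
b=im[110:250,130:340,::-1]; c=s[100:260,150:320,::-1]
cv2.imwrite("pics/over.png",np.hstack([cv2.resize(b,(441,294)),cv2.resize(c,(340,294))]))
rel([625,57,164],-0.035)
```

```text
[[ 597.9 -392.4  197. ]] [[ 422.8 -381.4  197. ]] [[ 397.  -395.9  157. ]]
shift [ 2.2 -1.7 -2. ] roll -0.001 cur yaw -0.036 q6 1.69 pos [626.6  54.9 166.2]
```

View pics/over.png

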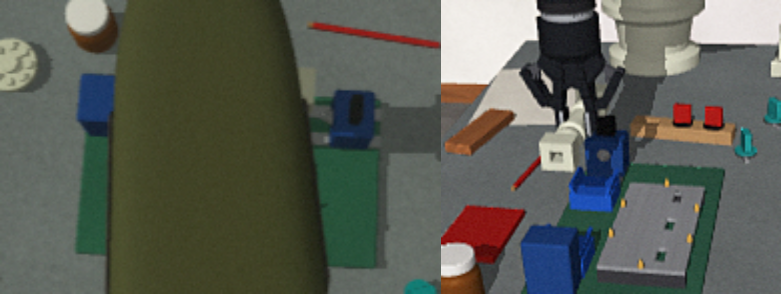

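>>> {"op": "drive_tool", "data": {"translation": [[50,-2,-2],[95,-2,-2],[100,-2,-2],[100,-2,-2],[100,-2,-2]], "roll": [0,0,0,0,0]}}

```text
t: 5.8
position: [627.0, 57.6, 68.8]
eef_rot: [0.492, 0.51, 0.49, -0.507]
force: [-0.1, -0.4, -3.9]
opening: 26.1
```

Run:
```python
from h import *
rel([625,57,45],-0.035)
s=read_camera("side")
cv2.imwrite("pics/low.png",cv2.resize(s[110:260,160:300,::-1],None,fx=4,fy=4,interpolation=cv2.INTER_CUBIC))
```

```text
shift [23.8 -2.1  0.7] roll -0.0 cur yaw -0.035 q6 1.7 pos [627.   57.6  68.8]
```

View pics/low.png

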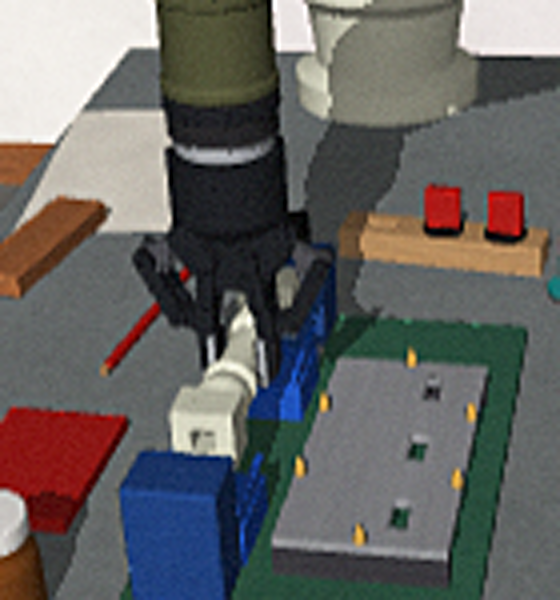

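>>> {"op": "drive_tool", "data": {"translation": [[8,-2,0],[14,-2,0],[18,-2,0],[21,-2,0],[21,-2,0],[21,-2,0]], "roll": [0,0,0,0,0,0]}}

```text
t: 6.6
position: [625.9, 57.7, 46.3]
eef_rot: [0.493, 0.51, 0.49, -0.507]
force: [7.1, 0.3, -1.5]
opening: 26.1
```

Run:
```python
from h import *
o,d=ray("side",[210.8,219.3]); print((o+d*((157-o[1])/d[0,1])).round(1)); rel([625,57,45],-0.035); print(arm.state()["force"])
```

```text
[[627.1 157.   87.7]]
shift [ 1.2 -0.9  0.7] roll -0.0 cur yaw -0.035 q6 1.7 pos [625.9  57.7  46.3]
[ 7.05881005  0.32949924 -1.54438245]
```

>>> {"op": "drive_tool", "data": {"translation": [[0,1,0],[0,3,0],[0,3,0],[0,3,0]], "roll": [0,0,0,0]}}

```text
t: 7.1
position: [626.2, 57.6, 45.3]
eef_rot: [0.491, 0.509, 0.491, -0.508]
force: [4.8, 0.2, -1.4]
opening: 26.3
```

>>> {"op": "drive_tool", "data": {"translation": [[0,2,0],[0,4,0],[1,4,0],[1,4,0]], "roll": [0,0,0,0]}}

```text
t: 7.6
position: [626.8, 57.4, 44.9]
eef_rot: [-0.49, -0.507, -0.493, 0.51]
force: [-5.9, 0.6, 8.8]
opening: 25.9
```

>>> {"op": "drive_tool", "data": {"translation": [[0,-1,0],[0,-1,0],[0,-1,0],[0,-1,0],[0,-1,0]], "roll": [0,0,0,0,0], "fingers": 0.35}}

```text
t: 8.22
position: [628.9, 57.4, 44.2]
eef_rot: [-0.491, -0.509, -0.491, 0.509]
force: [0.2, -0.7, 0.1]
opening: 55.5
```

>>> {"op": "drive_tool", "data": {"translation": [[-30,0,0],[-80,0,0],[-120,0,0],[-120,0,0],[-120,0,0]], "roll": [0,0,0,0,0]}}

```text
t: 8.85
position: [628.5, 57.4, 163.9]
eef_rot: [-0.491, -0.509, -0.491, 0.509]
force: [0.3, -0.4, -0.8]
opening: 55.3
```

Run:
```python
from h import *
rel([622,-102,165],np.pi/2-0.035)
print(arm.state()["force"])
```

```text
shift [ -1.1  -0.9 159.5] roll -1.571 cur yaw -0.035 q6 1.7 pos [628.5  57.4 163.9]
[ 0.30866611 -0.38142869 -0.7772716 ]
```

>>> {"op": "drive_tool", "data": {"translation": [[0,-1,160],[0,-1,160],[0,-1,160],[0,-1,160],[0,-1,160],[0,-1,160],[0,-1,160],[0,-1,160],[0,-1,160],[0,-1,160],[0,-1,160]], "roll": [-1.571,-1.571,-1.571,-1.571,-1.571,-1.571,-1.571,-1.571,-1.571,-1.571,-1.571]}}

```text
t: 10.22
position: [621.5, -102.4, 163.2]
eef_rot: [0.706, 0.013, 0.708, -0.013]
force: [0.1, -0.6, 0.5]
opening: 55.6
```

Run:
```python
from h import *
im=read_camera("top"); s=read_camera("side")
b=im[120:260,130:340,::-1]; c=s[110:260,150:290,::-1]
cv2.imwrite("pics/rest.png",np.hstack([cv2.resize(b,(450,300),interpolation=cv2.INTER_CUBIC),cv2.resize(c,(280,300),interpolation=cv2.INTER_CUBIC)]))
rel([622,-102,92],np.pi/2-0.035)
```

```text
shift [71.8  0.4  0.1] roll -0.001 cur yaw 1.535 q6 -0.13 pos [ 621.9 -102.4  163.8]
```

View pics/rest.png

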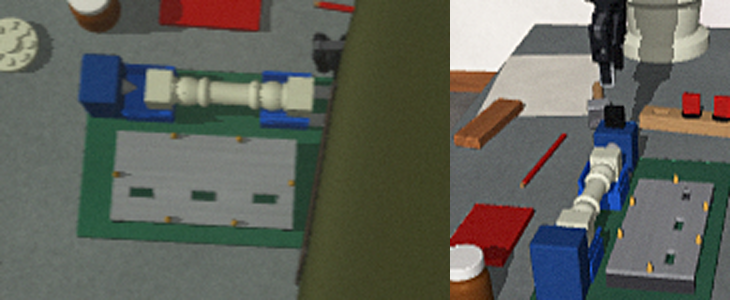

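The picture shows the baluster lying straight in both rests, clear of the headstock cone at about (128,85). Now I'll grip the tailstock fin.

>>> {"op": "drive_tool", "data": {"translation": [[40,0,0],[65,0,0],[71,0,0],[71,0,0],[71,0,0]], "roll": [0,0,0,0,0]}}

```text
t: 10.95
position: [623.3, -102.7, 94.7]
eef_rot: [0.708, 0.012, 0.706, -0.012]
force: [0.1, 0.1, 0.3]
opening: 55.4
```

>>> {"op": "drive_tool", "data": {"translation": [[0,0,0],[0,0,0],[0,0,0],[0,0,0],[0,0,0],[0,0,0],[0,0,0]], "roll": [0,0,0,0,0,0,0], "fingers": 1}}

```text
t: 11.82
position: [622.6, -102.5, 94.0]
eef_rot: [0.707, 0.012, 0.707, -0.012]
force: [-0.5, 0.3, 5.8]
opening: 13.0
```

>>> {"op": "drive_tool", "data": {"translation": [[0,8,0],[0,16,0],[0,24,0],[0,30,0],[0,36,0],[0,42,0],[0,48,0],[0,52,0],[0,54,0],[0,54,0]], "roll": [0,0,0,0,0,0,0,0,0,0]}}

```text
t: 13.08
position: [624.6, -50.0, 94.1]
eef_rot: [0.707, 0.012, 0.707, -0.014]
force: [-1.2, -4.6, 5.3]
opening: 12.7
```

>>> {"op": "drive_tool", "data": {"translation": [[0,2,0],[0,4,0],[0,5,0],[0,5,0]], "roll": [0,0,0,0]}}

```text
t: 13.58
position: [624.8, -47.1, 94.1]
eef_rot: [0.707, 0.011, 0.706, -0.015]
force: [-2.5, -8.2, 4.9]
opening: 12.7
```

>>> {"op": "drive_tool", "data": {"translation": [[0,2,0],[0,4,0],[0,5,0],[0,5,0],[0,5,0]], "roll": [0,0,0,0,0]}}

```text
t: 14.2
position: [624.8, -46.0, 94.1]
eef_rot: [0.707, 0.009, 0.707, -0.019]
force: [-1.6, -19.8, 5.6]
opening: 13.0
```

Run:
```python
from h import *
im=read_camera("top"); s=read_camera("side")
b=im[125:225,150:300,::-1]; c=s[130:250,170:270,::-1]
cv2.imwrite("pics/home.png",np.hstack([cv2.resize(b,(450,300),interpolation=cv2.INTER_CUBIC),cv2.resize(c,(250,300),interpolation=cv2.INTER_CUBIC)]))
```

```text
(no output)
```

View pics/home.png

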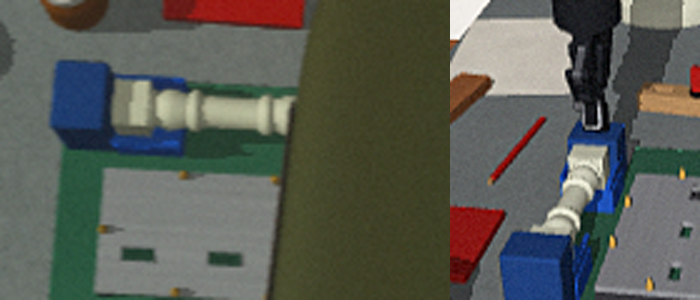

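>>> {"op": "drive_tool", "data": {"translation": [[0,2,0],[0,4,0],[0,6,0],[0,6,0],[0,6,0]], "roll": [0,0,0,0,0]}}

```text
t: 14.92
position: [624.8, -45.2, 94.1]
eef_rot: [0.707, 0.007, 0.707, -0.023]
force: [-2.6, -32.5, 5.2]
opening: 13.3
```

>>> {"op": "drive_tool", "data": {"translation": [[0,-9,0],[0,-9,0],[0,-9,0],[0,-9,0],[0,-9,0]], "roll": [0,0,0,0,0], "fingers": 0.5}}

```text
t: 15.55
position: [624.4, -40.8, 93.2]
eef_rot: [0.707, 0.012, 0.707, -0.012]
force: [-0.0, 0.8, -0.3]
opening: 42.3
```

>>> {"op": "drive_tool", "data": {"translation": [[-40,0,0],[-90,0,0],[-90,-50,0],[-90,-110,0],[-90,-170,0],[-90,-200,50],[-90,-200,90],[-90,-200,90]], "roll": [0,0,0,0,0,0,0,0]}}

```text
t: 16.55
position: [709.5, -244.6, 181.2]
eef_rot: [0.707, 0.012, 0.707, -0.012]
force: [0.2, 0.3, 0.2]
opening: 42.7
```

Run:
```python
from h import *
rel([495,434,150],0)
im=read_camera("top"); s=read_camera("side"); np.save("pics/t1.npy",im); np.save("pics/s1.npy",s)
b=im[135:190,155:300,::-1]; c=s[140:240,170:270,::-1]
cv2.imwrite("pics/home2.png",np.vstack([cv2.resize(b,None,fx=5,fy=5,interpolation=cv2.INTER_CUBIC),np.pad(cv2.resize(c,(300,300),interpolation=cv2.INTER_CUBIC),((0,0),(0,425),(0,0)))]))
```

```text
shift [  31.6  670.9 -237.5] roll 1.537 cur yaw 1.537 q6 -0.3 pos [ 709.5 -244.6  181.2]
```

View pics/home2.png

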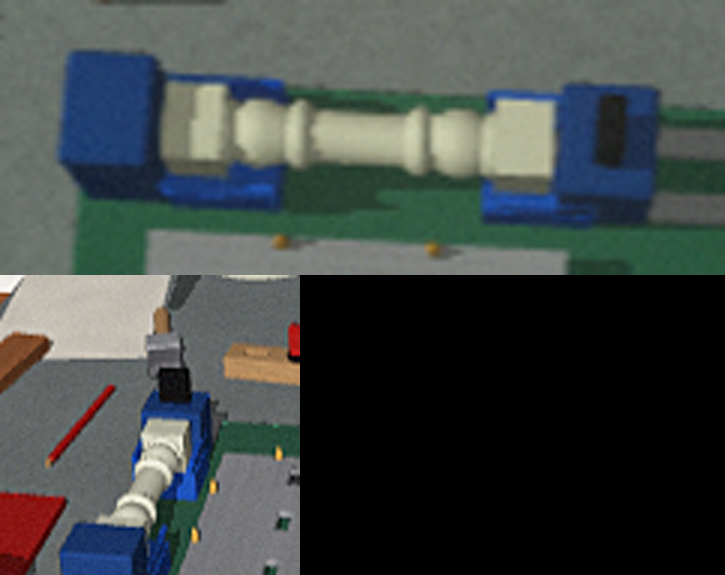

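Both ends show small, equal gaps to their blue blocks, so the baluster looks home and straight. Next I'll re-measure the gauge.

Run:
```python
from h import *
t=np.load("pics/t1.npy"); s=np.load("pics/s1.npy")
def hs(im): h=cv2.cvtColor(im,cv2.COLOR_RGB2HSV); return [h[...,i].astype(int) for i in range(3)]
H,S,V=hs(t); r=max(blobs(((H>18)&(H<35)&(S>130)).astype(np.uint8),(60,190,130,270)),key=lambda b:b[1])
H,S,V=hs(s); q=max(blobs(((H>15)&(H<35)&(S>130)).astype(np.uint8),(200,300,330,380)),key=lambda b:b[1])
print("rib",r[0],r[1],onz("top",r[0],20)[0].round(1),onz("side",q[0],20)[0].round(1),tri(r[0],q[0]))
pts=np.argwhere(r[2])[:,::-1].astype(float); X=onz("top",pts,20)[:,:2]; X-=X.mean(0); w,v=np.linalg.eigh(X.T@X); print("rib axis deg",np.degrees(np.arctan2(v[1,1],v[0,1])))
W=onz("top",[[103.25,199.5],[107,227],[110.75,255]],3)[:,:2]; print("windows",W.round(1)); d=W[2]-W[0]; print("gauge y deg",np.degrees(np.arctan2(d[1],d[0])), "len",np.linalg.norm(d))
H,S,V=hs(t)
m=((H>15)&(H<40)&(V>110)&(S>15)).astype(np.uint8)
for a,b in ((188,202),(252,266)):
    ys,xs=np.nonzero(m[140:185,a:b]); print("bal end",onz("top",[xs.mean()+a,ys.mean()+140],60)[0].round(1))
```

```text
rib [ 88.55       228.89166667] 120 [455.8 440.4  20. ] [453.2 438.8  20. ] (array([454.3766515 , 439.81069111,  21.37373468]), np.float64(2.572451414659796))
rib axis deg -163.87681625605046
windows [[537.  414.1]
 [463.2 398.3]
 [389.7 382.9]]
gauge y deg -168.04726640540304 len 150.61543501774815
bal end [637.8 166.   60. ]
bal end [630.8  -1.1  60. ]
```

>>> {"op": "drive_tool", "data": {"translation": [[0,675,-278],[0,675,-278],[0,675,-278],[0,675,-278],[0,675,-278],[0,675,-278],[0,675,-278],[0,675,-278],[0,675,-278],[0,675,-278],[0,675,-278],[50,675,-278]], "roll": [-0.243,-0.243,-0.243,-0.243,-0.243,-0.243,-0.243,-0.243,-0.243,-0.243,-0.243,-0.243]}}

```text
t: 18.15
position: [454.0, 442.5, 140.2]
eef_rot: [0.706, -0.072, 0.7, 0.077]
force: [0.4, 0.3, -0.7]
opening: 42.5
```

>>> {"op": "drive_tool", "data": {"translation": [[50,0,0],[50,0,0],[50,0,0]], "roll": [0,0,0]}}

```text
t: 18.52
position: [454.1, 437.8, 87.8]
eef_rot: [0.704, -0.073, 0.703, 0.074]
force: [0.7, 0.1, -0.3]
opening: 42.6
```

Run:
```python
from h import *
rel([454,439.5,8],1.78)
t=read_camera("top"); s=read_camera("side"); np.save("pics/t2.npy",t); np.save("pics/s2.npy",s)
b=t[180:285,60:160,::-1]; c=s[270:384,200:340,::-1]
cv2.imwrite("pics/g.png",np.hstack([cv2.resize(b,(400,420),interpolation=cv2.INTER_CUBIC),cv2.resize(c,(400,420),interpolation=cv2.INTER_CUBIC)]))
```

```text
shift [79.8  1.6  0.2] roll -0.001 cur yaw 1.779 q6 0.56 pos [454.1 437.8  87.8]
```

View pics/g.png

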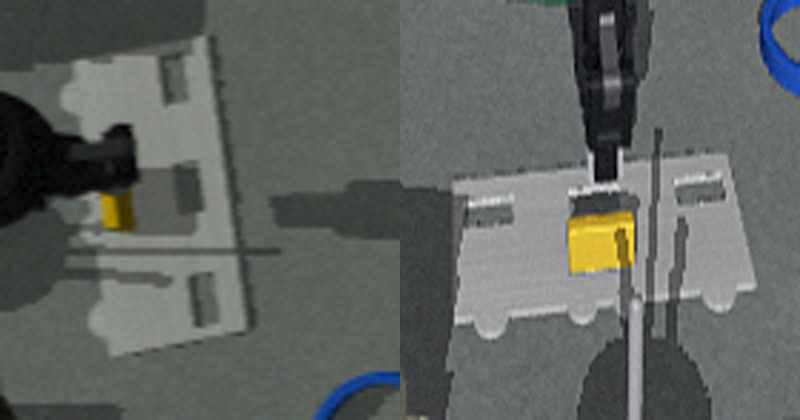

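The gripper is over the rib and in line with it in both views. Descending and gripping.

>>> {"op": "drive_tool", "data": {"translation": [[40,1,0],[70,1,0],[79,1,0],[79,1,0],[79,1,0]], "roll": [0,0,0,0,0]}}

```text
t: 19.25
position: [454.8, 439.8, 8.6]
eef_rot: [0.704, -0.073, 0.702, 0.074]
force: [0.0, -0.0, 0.0]
opening: 42.9
```

>>> {"op": "drive_tool", "data": {"translation": [[0,0,0],[0,0,0],[0,0,0],[0,0,0],[0,0,0],[0,0,0],[0,0,0]], "roll": [0,0,0,0,0,0,0], "fingers": 1}}

```text
t: 20.12
position: [454.1, 439.6, 7.8]
eef_rot: [0.704, -0.073, 0.703, 0.074]
force: [-0.5, -0.8, 5.4]
opening: 8.9
```

>>> {"op": "drive_tool", "data": {"translation": [[-50,0,0],[-110,0,0],[-120,0,0],[-120,0,0],[-120,0,0],[-120,0,0]], "roll": [0,0,0,0,0,0]}}

```text
t: 20.88
position: [452.3, 437.7, 124.4]
eef_rot: [0.702, -0.074, 0.704, 0.073]
force: [-0.3, -0.2, -2.2]
opening: 9.3
```

Run:
```python
from h import *
rel([545.5,84,128],-0.035)
t=read_camera("top"); s=read_camera("side"); np.save("pics/t3.npy",t); np.save("pics/s3.npy",s)
```

```text
shift [  -2.8 -365.3   18. ] roll -1.328 cur yaw 1.779 q6 0.56 pos [452.3 437.7 124.4]
```

>>> {"op": "drive_tool", "data": {"translation": [[-40,0,0],[-40,-365,18],[-40,-365,18],[-40,-365,18],[-40,-365,18],[-40,-365,18],[-40,-365,18],[-40,-365,18],[-40,-365,18],[-40,-365,18],[-40,-365,18],[-40,-365,18]], "roll": [0,1.814,1.814,1.814,1.814,1.814,1.814,1.814,1.814,1.814,1.814,1.814]}}

```text
t: 22.48
position: [546.3, 85.3, 166.2]
eef_rot: [-0.491, -0.508, -0.492, 0.509]
force: [0.5, 0.6, -2.1]
opening: 8.4
```

>>> {"op": "drive_tool", "data": {"translation": [[0,0,0],[0,0,0],[0,0,0]], "roll": [0,0,0]}}

```text
t: 22.85
position: [546.5, 85.5, 166.7]
eef_rot: [-0.491, -0.509, -0.491, 0.509]
force: [0.4, 0.3, -1.8]
opening: 9.0
```

Run:
```python
from h import *
rel([545.4,84,80],-0.035)
```

```text
shift [86.7 -1.1  1.5] roll 0.001 cur yaw -0.034 q6 1.76 pos [546.5  85.5 166.7]
```

>>> {"op": "drive_tool", "data": {"translation": [[50,-1,1],[85,-1,1],[100,-1,1],[100,-1,1],[100,-1,1],[100,-1,1]], "roll": [0,0,0,0,0,0]}}

```text
t: 23.6
position: [546.9, 84.7, 68.2]
eef_rot: [0.492, 0.51, 0.491, -0.508]
force: [-0.1, -0.0, -3.1]
opening: 9.0
```

Run:
```python
from h import *
rel([545.4,84,48],-0.035)
s=read_camera("side"); t=read_camera("top"); np.save("pics/s4.npy",s)
cv2.imwrite("pics/seat.png",np.hstack([cv2.resize(s[170:270,190:300,::-1],None,fx=4.4,fy=4.4,interpolation=cv2.INTER_CUBIC),cv2.resize(t[170:270,150:220,::-1],None,fx=4.4,fy=4.4,interpolation=cv2.INTER_CUBIC)]))
```

```text
shift [20.2 -1.6  0.7] roll 0.0 cur yaw -0.035 q6 1.76 pos [546.9  84.7  68.2]
```

View pics/seat.png

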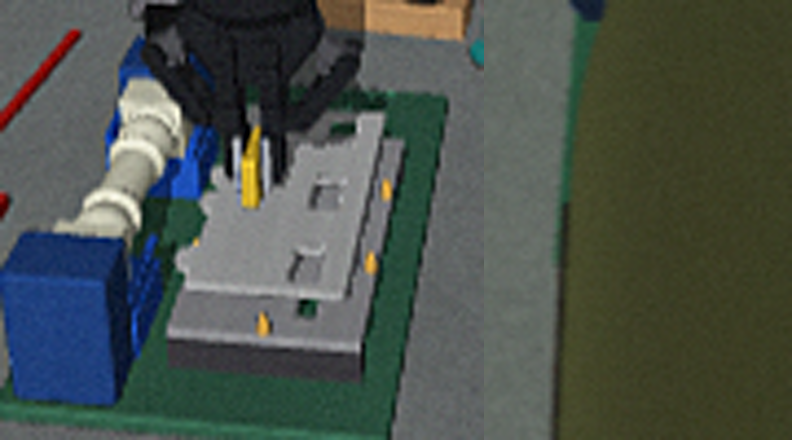

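Run:
```python
from h import *
C=lambda *a:np.array(a,float)/4.4+[190,170]-0.4
print(onz("side",C((346,301),(385,113)),60).round(1), onz("side",C((346,296),(385,113)),64).round(1))
from plant import arm
print("expected corners",[ (np.array([523.4,84.8])+a*np.array([.9994,-.035])+b*np.array([.035,.9994])).round(1) for a,b in((-45,100),(-45,-100))])
W=onz("side",C((326,195),(305,265)),63).round(1); print("windows",W)
print([ (np.array([523.4,84.8])+a*np.array([.9994,-.035])+b*np.array([.035,.9994])).round(1) for a,b in((-20,0),(-20,75))])
```

```text
[[480.9 184.6  60. ]
 [475.4 -22.6  60. ]] [[480.7 185.4  64. ]
 [474.9 -15.7  64. ]]
expected corners [array([481.9, 186.3]), array([474.9, -13.6])]
windows [[502.8  83.4  63. ]
 [506.8 156.8  63. ]]
[array([503.4,  85.5]), array([506. , 160.5])]
```

>>> {"op": "drive_tool", "data": {"translation": [[5,-1,-1],[10,-1,-1],[14,-1,-1],[14,-1,-1],[14,-1,-1]], "roll": [0,0,0,0,0]}}

```text
t: 24.32
position: [544.6, 85.5, 52.6]
eef_rot: [-0.491, -0.509, -0.491, 0.509]
force: [0.3, 0.5, -0.7]
opening: 8.8
```

>>> {"op": "drive_tool", "data": {"translation": [[2,0,0],[4,0,0],[5,0,0],[5,0,0],[5,0,0]], "roll": [0,0,0,0,0]}}

```text
t: 24.95
position: [544.5, 85.5, 47.8]
eef_rot: [-0.491, -0.509, -0.491, 0.509]
force: [-0.7, -0.0, -1.5]
opening: 8.9
```

>>> {"op": "drive_tool", "data": {"translation": [[1,0,0],[1.5,0,0],[1.5,0,0],[1.5,0,0]], "roll": [0,0,0,0]}}

```text
t: 25.45
position: [544.6, 85.5, 47.8]
eef_rot: [0.491, 0.509, 0.491, -0.508]
force: [-3.9, -1.3, 10.7]
opening: 8.8
```

>>> {"op": "drive_tool", "data": {"translation": [[-1,0,0],[-1,0,0],[-1,0,0],[-1,0,0],[-1,0,0]], "roll": [0,0,0,0,0], "fingers": 0.6}}

```text
t: 26.08
position: [544.5, 85.5, 47.0]
eef_rot: [-0.491, -0.509, -0.491, 0.509]
force: [0.3, 0.4, 0.3]
opening: 34.4
```

>>> {"op": "drive_tool", "data": {"translation": [[-20,0,0],[-60,0,0],[-110,0,0],[-110,0,60],[-110,0,120],[-110,0,180],[-110,0,240],[-110,0,250],[-110,0,250]], "roll": [0,0,0,0,0,0,0,0,0]}}

```text
t: 27.2
position: [535.6, -164.7, 157.0]
eef_rot: [0.49, 0.509, 0.491, -0.509]
force: [0.9, 0.4, 0.1]
opening: 34.2
```

Run:
```python
from h import *
rel([467,-267.5,130],np.pi/2-0.14)
t=read_camera("top"); s=read_camera("side"); np.save("pics/t5.npy",t); np.save("pics/s5.npy",s)
cv2.imwrite("pics/seated.png",np.hstack([cv2.resize(t[140:240,155:275,::-1],None,fx=4,fy=4,interpolation=cv2.INTER_CUBIC),cv2.resize(s[170:270,200:280,::-1],None,fx=4,fy=4,interpolation=cv2.INTER_CUBIC)]))
def hs(im): h=cv2.cvtColor(im,cv2.COLOR_RGB2HSV); return [h[...,i].astype(int) for i in range(3)]
H,S,V=hs(t)
for c,a,l in blobs(((H>14)&(H<35)&(S>90)).astype(np.uint8),(175,170,280,235),2): print("yellow",c.round(1),a,onz("top",c,60)[0].round(1))
for c,a,l in blobs(((H>55)&(H<95)&(S>70)).astype(np.uint8),(180,195,270,225)): print("slot",c.round(1),a,onz("top",c,40)[0].round(1))
for c,a,l in blobs((((H<8)|(H>172))&(S>150)&(V>70)).astype(np.uint8),(345,190,380,245)): print("stud",c.round(1),a,onz("top",c,48)[0].round(1))
```

```text
shift [ 26.9 -64.8 105.2] roll -1.467 cur yaw -0.037 q6 1.31 pos [ 535.6 -164.7  157. ]
yellow [210.7 183. ] 7 [574.7 121.5  60. ]
yellow [241.2 184.2] 6 [572.8  42.8  60. ]
yellow [225.7 194.1] 99 [546.1  82.1  60. ]
yellow [183.5 201. ] 8 [526.6 189.6  60. ]
yellow [265.7 205. ] 7 [519.2 -21.1  60. ]
yellow [207.7 222. ] 7 [473.4 125.8  60. ]
yellow [239.  223.7] 7 [470.2  46.3  60. ]
slot [186.3 213.9] 104 [496.2 183.9  40. ]
slot [268.3 211. ] 67 [506.7 -28.7  40. ]
slot [195.6 209.4] 38 [508.2 160.5  40. ]
slot [224.2 211. ] 30 [505.2  86.   40. ]
slot [253.  212.5] 33 [502.3  11.1  40. ]
```

View pics/seated.png

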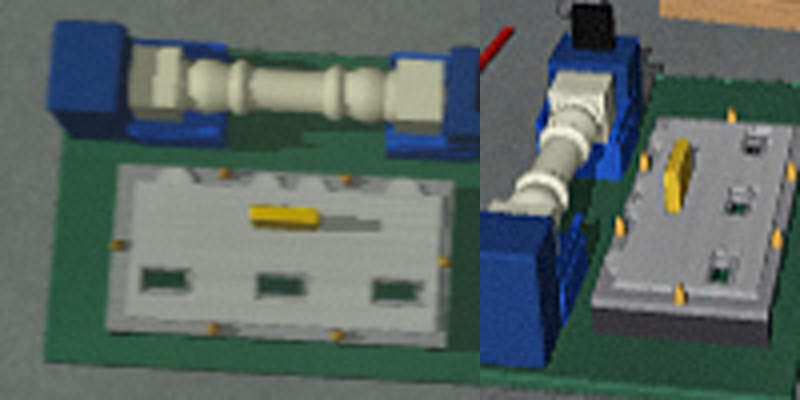

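>>> {"op": "drive_tool", "data": {"translation": [[26,-66,105],[26,-66,105],[26,-66,105],[26,-66,105],[26,-66,105],[26,-66,105],[26,-66,105],[26,-66,105],[26,-66,105],[26,-66,105],[26,-66,105]], "roll": [-1.467,-1.467,-1.467,-1.467,-1.467,-1.467,-1.467,-1.467,-1.467,-1.467,-1.467]}}

```text
t: 28.68
position: [466.3, -266.5, 131.2]
eef_rot: [0.705, 0.049, 0.705, -0.049]
force: [1.1, 0.5, -0.1]
opening: 33.8
```

Run:
```python
from h import *
rel([466,-267.5,37],np.pi/2-0.14)
s=read_camera("side"); np.save("pics/s6.npy",s)
h=cv2.cvtColor(s,cv2.COLOR_RGB2HSV); H,S,V=[h[...,i].astype(int) for i in range(3)]
for c,a,l in blobs((((H<8)|(H>172))&(S>130)&(V>50)).astype(np.uint8),(255,150,300,178)): print("side stud",c.round(1),a,onz("side",c,48)[0].round(1))
```

```text
shift [94.2 -1.  -0.2] roll 0.001 cur yaw 1.431 q6 -0.38 pos [ 466.3 -266.5  131.2]
side stud [270.  161.3] 91 [ 519.5 -274.5   48. ]
side stud [286.  162.8] 94 [ 463.6 -266.3   48. ]
```

>>> {"op": "drive_tool", "data": {"translation": [[45,-1,0],[80,-1,0],[93,-1,0],[93,-1,0],[93,-1,0]], "roll": [0,0,0,0,0]}}

```text
t: 29.35
position: [467.2, -268.6, 39.5]
eef_rot: [0.706, 0.049, 0.705, -0.049]
force: [0.0, 0.1, -0.3]
opening: 34.4
```

>>> {"op": "drive_tool", "data": {"translation": [[0,0,0],[0,0,0],[0,0,0],[0,0,0],[0,0,0],[0,0,0]], "roll": [0,0,0,0,0,0], "fingers": 1}}

```text
t: 30.1
position: [467.1, -268.1, 39.5]
eef_rot: [0.706, 0.049, 0.704, -0.049]
force: [-0.5, 1.0, 6.7]
opening: 10.9
```

>>> {"op": "drive_tool", "data": {"translation": [[-40,0,0],[-90,0,0],[-100,0,0],[-100,0,0]], "roll": [0,0,0,0]}}

```text
t: 30.6
position: [466.4, -268.3, 138.7]
eef_rot: [0.706, 0.049, 0.705, -0.049]
force: [-1.0, 0.2, -1.8]
opening: 10.9
```

Run:
```python
from h import *
rel([506,159.5,130],-0.035); print(arm.state()["opening"])
```

```text
shift [  8.4 429.1 -20. ] roll 1.467 cur yaw 1.432 q6 -0.38 pos [ 466.4 -268.3  138.7]
10.922862073922284
```

>>> {"op": "drive_tool", "data": {"translation": [[0,429,-20],[0,429,-20],[0,429,-20],[0,429,-20],[0,429,-20],[0,429,-20],[0,429,-20],[8,429,-20],[8,429,-20],[8,429,-20],[8,429,-20],[8,429,-20]], "roll": [1.467,1.467,1.467,1.467,1.467,1.467,1.467,1.467,1.467,1.467,1.467,1.467]}}

```text
t: 32.1
position: [505.4, 159.0, 129.9]
eef_rot: [-0.491, -0.509, -0.491, 0.509]
force: [-0.0, 0.3, -1.1]
opening: 11.0
```

>>> {"op": "drive_tool", "data": {"translation": [[25,0,0],[25,0,0],[25,0,0],[25,0,0]], "roll": [0,0,0,0]}}

```text
t: 32.6
position: [506.3, 159.8, 106.1]
eef_rot: [0.491, 0.509, 0.491, -0.508]
force: [0.0, 0.2, -0.1]
opening: 10.9
```

Run:
```python
from h import *
rel([506,159.5,81],-0.035); p=arm.state()["position"]
for i in range(2):
    s=read_camera("side")
h=cv2.cvtColor(s,cv2.COLOR_RGB2HSV); H,S,V=[h[...,i].astype(int) for i in range(3)]
for c,a,l in blobs((((H<8)|(H>172))&(S>130)&(V>40)).astype(np.uint8),(225,150,300,260),15):
    ys,xs=np.nonzero(l); print("side stud",c.round(1),a,xs.min(),xs.max(),ys.min(),ys.max(),onz("side",c,p[2]+8.5)[0].round(1))
    print("pred box corners",proj("side",[[p[0]+sx*6,p[1]+sy*15,p[2]-9.5+z] for sx in(-1,1) for sy in(-1,1) for z in(0,36)]).round(1).tolist())
cv2.imwrite("pics/ins.png",cv2.resize(s[150:260,200:320,::-1],None,fx=5,fy=5,interpolation=cv2.INTER_CUBIC))
```

```text
shift [25.1 -0.3  0.3] roll -0.0 cur yaw -0.035 q6 1.91 pos [506.3 159.8 106.1]
side stud [258.3 213.8] 91 256 261 204 222 [506.3 163.3 114.6]
pred box corners [[261.8, 216.0], [261.5, 203.5], [260.4, 222.8], [260.1, 210.1], [257.0, 215.8], [256.6, 203.3], [255.5, 222.6], [255.1, 209.9]]
```

>>> {"op": "drive_tool", "data": {"translation": [[15,0,-0.5],[25,0,-0.5],[32,0,-0.5],[35,0,-0.5],[38,0,-0.5],[38,0,-0.5]], "roll": [0,0,0,0,0,0]}}

```text
t: 33.45
position: [505.5, 160.2, 67.1]
eef_rot: [-0.491, -0.509, -0.491, 0.509]
force: [-0.5, -0.2, -0.8]
opening: 11.0
```

>>> {"op": "drive_tool", "data": {"translation": [[3,0,0],[6,0,0],[9,0,0],[9,0,0],[9,0,0]], "roll": [0,0,0,0,0]}}

```text
t: 34.08
position: [505.6, 160.2, 58.2]
eef_rot: [-0.491, -0.509, -0.491, 0.509]
force: [0.1, 0.1, -0.0]
opening: 11.1
```

>>> {"op": "drive_tool", "data": {"translation": [[1,0,0],[2,0,0],[2,0,0],[2,0,0]], "roll": [0,0,0,0]}}

```text
t: 34.58
position: [505.8, 160.2, 57.5]
eef_rot: [0.491, 0.509, 0.491, -0.508]
force: [-2.0, -0.2, 8.8]
opening: 10.6
```

>>> {"op": "drive_tool", "data": {"translation": [[-1,0,0],[-1,0,0],[-1,0,0],[-1,0,0],[-1,0,0],[-1,0,0],[-1,0,0],[-1,0,0],[-1,0,0],[-1,0,0],[-1,0,0],[-1,0,0]], "roll": [-0.18,-0.36,-0.54,-0.72,-0.9,-1.08,-1.26,-1.44,-1.571,-1.571,-1.571,-1.571]}}

```text
t: 36.08
position: [506.5, 160.5, 57.6]
eef_rot: [0.708, 0.013, 0.706, -0.012]
force: [2.4, 0.7, 1.9]
opening: 10.9
```

>>> {"op": "drive_tool", "data": {"translation": [[0,0,0],[0,0,0],[0,0,0],[0,0,0]], "roll": [0,0,0,0], "fingers": 0.65}}

```text
t: 36.58
position: [505.3, 160.1, 57.0]
eef_rot: [0.707, 0.012, 0.707, -0.012]
force: [0.0, -0.3, 0.0]
opening: 29.5
```

>>> {"op": "drive_tool", "data": {"translation": [[-20,0,0],[-60,0,0],[-100,0,0],[-100,0,0],[-100,0,0]], "roll": [0,0,0,0,0]}}

```text
t: 37.2
position: [505.2, 160.1, 156.7]
eef_rot: [0.707, 0.012, 0.707, -0.012]
force: [-0.9, 0.3, -0.2]
opening: 30.4
```

Run:
```python
from h import *
rel([522.5,-276,150],np.pi/2-0.14); print(arm.state()["opening"])
s=read_camera("side")
h=cv2.cvtColor(s,cv2.COLOR_RGB2HSV); H,S,V=[h[...,i].astype(int) for i in range(3)]
for c,a,l in blobs((((H<8)|(H>172))&(S>130)&(V>40)).astype(np.uint8),(225,140,300,260),15):
    ys,xs=np.nonzero(l); print("side stud",c.round(1),a,xs.min(),xs.max(),ys.min(),ys.max(),onz("side",c,66)[0].round(1),onz("side",c,48)[0].round(1))
print(proj("side",[[506+sx*15,160.5+sy*6,48+z] for sx in(-1,1) for sy in(-1,1) for z in(0,36)]).round(1).tolist())
```

```text
shift [   6.8 -435.2   32.5] roll 0.105 cur yaw 1.536 q6 0.34 pos [505.2 160.1 156.7]
30.365062231118554
side stud [271.  161.6] 69 268 274 157 166 [ 512.1 -234.9   66. ] [ 515.7 -272.9   48. ]
side stud [259.9 229.5] 172 254 266 223 236 [504.1 159.3  66. ] [507.4 133.9  48. ]
[[265.4, 234.5], [265.2, 222.6], [264.9, 237.4], [264.7, 225.4], [253.6, 233.9], [253.1, 222.0], [252.9, 236.7], [252.5, 224.8]]
```

>>> {"op": "drive_tool", "data": {"translation": [[0,-435,32],[0,-435,32],[0,-435,32],[0,-435,32],[0,-435,32],[0,-435,32],[0,-435,32],[20,-435,32],[20,-435,32],[20,-435,32]], "roll": [0.105,0.105,0.105,0.105,0.105,0.105,0.105,0.105,0.105,0.105]}}

```text
t: 38.5
position: [521.8, -274.8, 136.5]
eef_rot: [0.705, 0.049, 0.706, -0.049]
force: [0.2, 0.4, 0.6]
opening: 30.1
```

Run:
```python
from h import *
rel([522.5,-275.8,39],np.pi/2-0.14)
```

```text
shift [97.5 -1.   1. ] roll 0.001 cur yaw 1.432 q6 -0.35 pos [ 521.8 -274.8  136.5]
```

>>> {"op": "drive_tool", "data": {"translation": [[45,-1,0.5],[80,-1,0.5],[97,-1,0.5],[97,-1,0.5],[97,-1,0.5]], "roll": [0,0,0,0,0]}}

```text
t: 39.12
position: [523.8, -276.5, 41.4]
eef_rot: [0.706, 0.049, 0.705, -0.049]
force: [-0.0, 1.0, 0.5]
opening: 29.7
```

>>> {"op": "drive_tool", "data": {"translation": [[0,0,0],[0,0,0],[0,0,0],[0,0,0],[0,0,0],[0,0,0]], "roll": [0,0,0,0,0,0], "fingers": 1}}

```text
t: 39.88
position: [524.0, -276.4, 41.7]
eef_rot: [0.706, 0.05, 0.704, -0.049]
force: [-0.2, 3.2, 5.4]
opening: 11.1
```

>>> {"op": "drive_tool", "data": {"translation": [[-40,0,0],[-90,0,0],[-100,0,0],[-100,0,0]], "roll": [0,0,0,0]}}

```text
t: 40.38
position: [523.1, -277.2, 140.8]
eef_rot: [0.706, 0.049, 0.705, -0.05]
force: [0.7, -0.5, -1.1]
opening: 11.1
```

Run:
```python
from h import *
rel([501,10.2,110],-0.035); print(arm.state()["opening"])
```

```text
shift [ 30.4 281.5 -62. ] roll 1.466 cur yaw 1.431 q6 -0.35 pos [ 523.1 -277.2  140.8]
11.085535015334901
```

>>> {"op": "drive_tool", "data": {"translation": [[0,280.5,-62],[0,280.5,-62],[0,280.5,-62],[0,280.5,-62],[0,280.5,-62],[0,280.5,-62],[0,280.5,-62],[30,280.5,-62],[30,280.5,-62],[30,280.5,-62],[30,280.5,-62],[30,280.5,-62]], "roll": [1.466,1.466,1.466,1.466,1.466,1.466,1.466,1.466,1.466,1.466,1.466,1.466]}}

```text
t: 41.88
position: [501.1, 9.6, 110.8]
eef_rot: [0.492, 0.509, 0.491, -0.508]
force: [0.0, -0.0, -0.3]
opening: 10.8
```

Run:
```python
from h import *
p=arm.state()["position"]; rel([501,9.2,69],-0.035)
s=read_camera("side")
h=cv2.cvtColor(s,cv2.COLOR_RGB2HSV); H,S,V=[h[...,i].astype(int) for i in range(3)]
for c,a,l in blobs((((H<8)|(H>172))&(S>130)&(V>40)).astype(np.uint8),(225,140,300,215),15):
    ys,xs=np.nonzero(l); print("side stud",c.round(1),a,xs.min(),xs.max(),ys.min(),ys.max(),onz("side",c,p[2]+6.3)[0].round(1))
q=proj("side",[[p[0]+sx*6,p[1]+sy*15,p[2]-11.7+z] for sx in(-1,1) for sy in(-1,1) for z in(0,36)]); print(q.min(0),q.max(0))
```

```text
shift [41.8 -0.1  0.4] roll 0.001 cur yaw -0.034 q6 1.62 pos [501.1   9.6 110.8]
side stud [266.9 183.4] 73 265 269 175 191 [500.6  13.2 117.1]
[264.00180927 174.36209479] [269.60665591 191.24884369]
```

>>> {"op": "drive_tool", "data": {"translation": [[15,0,0],[28,0,0],[36,0,0],[41,0,0],[41,0,0],[41,0,0]], "roll": [0,0,0,0,0,0]}}

```text
t: 42.68
position: [500.8, 9.7, 69.5]
eef_rot: [0.491, 0.509, 0.491, -0.509]
force: [-0.6, -0.2, -0.7]
opening: 10.8
```

>>> {"op": "drive_tool", "data": {"translation": [[3,0,0],[6,0,0],[9,0,0],[9,0,0],[9,0,0]], "roll": [0,0,0,0,0]}}

```text
t: 43.3
position: [500.4, 9.7, 60.2]
eef_rot: [-0.491, -0.509, -0.491, 0.509]
force: [0.1, -0.5, -1.4]
opening: 10.9
```

>>> {"op": "drive_tool", "data": {"translation": [[1,0,0],[2,0,0],[2,0,0],[2,0,0]], "roll": [0,0,0,0]}}

```text
t: 43.8
position: [500.7, 9.6, 59.6]
eef_rot: [0.491, 0.509, 0.491, -0.508]
force: [-1.7, -0.8, 11.2]
opening: 11.1
```

Seated at the expected height (59.6 against 59.7). Quarter turn next.

>>> {"op": "drive_tool", "data": {"translation": [[-1,0,0],[-1,0,0],[-1,0,0],[-1,0,0],[-1,0,0],[-1,0,0],[-1,0,0],[-1,0,0],[-1,0,0],[-1,0,0],[-1,0,0],[-1,0,0]], "roll": [-0.18,-0.36,-0.54,-0.72,-0.9,-1.08,-1.26,-1.44,-1.571,-1.571,-1.571,-1.571]}}

```text
t: 45.3
position: [502.7, 10.1, 59.9]
eef_rot: [0.708, 0.013, 0.706, -0.012]
force: [5.5, 1.6, -0.5]
opening: 10.9
```

>>> {"op": "drive_tool", "data": {"translation": [[0,0,0],[0,0,0],[0,0,0],[0,0,0]], "roll": [0,0,0,0], "fingers": 0.65}}

```text
t: 45.8
position: [499.9, 9.6, 59.0]
eef_rot: [0.707, 0.012, 0.707, -0.012]
force: [0.6, 0.5, 0.0]
opening: 29.7
```

>>> {"op": "drive_tool", "data": {"translation": [[-20,0,0],[-60,0,0],[-100,0,0],[-100,-60,0],[-100,-120,0],[-100,-180,0],[-100,-240,0],[-100,-290,0],[-100,-290,0],[-100,-290,0]], "roll": [0,0,0,0,0,0,0,0,0,0]}}

```text
t: 47.05
position: [489.8, -279.7, 158.8]
eef_rot: [0.707, 0.013, 0.707, -0.012]
force: [0.5, 1.0, 0.8]
opening: 29.9
```

Run:
```python
from h import *
t=read_camera("top"); s=read_camera("side"); np.save("pics/tf.npy",t); np.save("pics/sf.npy",s)
cv2.imwrite("pics/fin.png",np.hstack([cv2.resize(t[130:240,155:295,::-1],None,fx=3.4,fy=3.4,interpolation=cv2.INTER_CUBIC),cv2.resize(s[150:270,190:285,::-1],None,fx=3.117,fy=3.117,interpolation=cv2.INTER_CUBIC)[:374]]))
for n,im,box in (("top",t,(175,195,270,225)),("side",s,(225,170,300,260))):
    h=cv2.cvtColor(im,cv2.COLOR_RGB2HSV); H,S,V=[h[...,i].astype(int) for i in range(3)]
    for c,a,l in blobs((((H<8)|(H>172))&(S>130)&(V>40)).astype(np.uint8),box,15):
        ys,xs=np.nonzero(l); print(n,c.round(1),a,xs.min(),xs.max(),ys.min(),ys.max(),onz(n,c,66)[0].round(1))
    y=max(blobs(((H>15)&(H<35)&(S>130)).astype(np.uint8),(200,170,300,250) if n=="side" else (190,180,270,210)),key=lambda b:b[1]); print("rib",onz(n,y[0],60)[0].round(1))
q=proj("side",[[500.8+sx*15,10.5+sy*6,48+z] for sx in(-1,1) for sy in(-1,1) for z in(0,36)]); print(q.min(0),q.max(0))
```

```text
top [194.2 208.4] 85 191 197 202 215 [507.  160.8  66. ]
top [253.7 211.4] 69 251 256 205 218 [501.4   9.5  66. ]
rib [546.5  81.8  60. ]
side [268.1 198.7] 140 263 273 192 205 [498.3   8.7  66. ]
side [259.9 229.4] 172 254 266 223 236 [504.1 159.1  66. ]
rib [543.2  81.   60. ]
[261.47159786 192.13436795] [272.69131093 205.79028143]
```

View pics/fin.png

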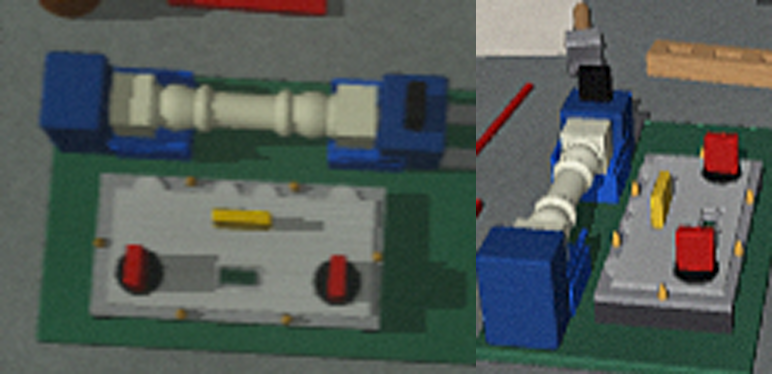

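The last picture shows the baluster between the centres, the gauge inside its pins with scallops towards the baluster, and both red heads straight across the outer slots with collars down. The arm is clear, so I'm handing in.

```bash
python3 -c "
from plant import arm
print(arm.close_job(), arm.state()['t'])"
```

```text
the job is handed in; nothing more can be done
the job is handed in; nothing more can be done
```

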